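# Wind and start the steeping timer

## Task

Start the wind-up mate timer: pull the click-fit orange cover straight up off its key and stand it, skirt down, inside the wooden tray, then let go of it. Next wind the brass key clockwise with several part-turns until the black pointer stands in the green band of the gauge (never into the red beyond it), and only then push the red-balled start lever fully over towards the back of the timer. Leave the other things on the glass shelf where they are.

Things in the scene. Friction and masses are not known exactly. Their poses are not given: they have to be found in the camera images.
- timer: Blue wind-up timer, fixed, 150 mm deep (x) x 250 wide (y) x 60 tall. Origin: centre of its underside; x from its front to its back, z up. On its flat top (z 60 mm): a white collar at x 0, y +58 mm, 92 x 96 mm, 20 mm tall, carrying the key; a flat gauge at y -30 mm; the lever's grey block (70 x 50 x 25 mm) at x 0, y -90 mm.
- cover: Orange square cover, loose, about 160 g, 108 x 108 mm, open below, 64 mm tall, walls 4 mm; fin on top 70 mm long (x), 14 thick (y), from 64 to 98 mm up. Origin: centre of the skirt's lower edge, z up. Starts on the timer's top round collar and key, axes parallel to the timer's, held by two sprung balls: pull straight up with 5 to 20 N for 15 mm, then rise 65 mm in all to clear the key.
- tray_in (a point): Centre of the inner floor of the fixed wooden tray (outside 170 x 170 mm, 25 mm tall, walls and floor 5 mm, inside 160 x 160 mm). Axes along the walls, z up.
- key_grip (a point): Centre of the brass key's grip bar, on the turning axis (timer x 0, y +58 mm), 104 mm above the shelf and 24 mm above the collar's top. The bar is 64 mm long along this point's x, 12 mm thick along its y, from 10 to 36 mm above the collar. Turns with the key; hidden under the cover at first.
- key (a joint): Turn of the key in rad, 0 fully run down with its bar along the timer's x; grows clockwise seen from above (so point x turns clockwise); hard stop at 6.0. Its spring and ratchet friction need 0.11 N m at 0 rising to about 0.17 N m at 5; it stays where it is left when let go. 4.0 to 5.0 is the green band.
- gauge_pointer (a point): The gauge's black pointer, 3 x 30 mm, on the timer's top; slides along the timer's +x by 10 mm per rad of key, from timer x = -25 mm with the key at 0. White scale, then the green band at timer x = 15 to 25 mm (key 4.0 to 5.0), then red.
- lever_tip (a point): Centre of the red ball, 26 mm across, at the end of the 80 mm start lever, which pivots about the timer's y axis 82 mm above the shelf at timer x 0, y -90 mm; the ball reaches 165 mm above the shelf at rest, 175 upright.
- lever (a joint): Start lever in rad: 0 leaning to the timer's front (-x) by 0.5 rad from upright, 1.0 leaning to the back (+x), its stop. Light friction (under 1 N at the ball), stays where left.
- gourd: Terracotta mate gourd, 84 mm across, 95 mm tall; origin under its centre. Bystander.
- sugar_bowl: White sugar bowl with a steel flap lid, 74 mm across, 60 mm tall; origin under its centre. Bystander.
- bombilla_tube: Clear square tube with a green cap, 185 mm long along y, 26 mm tall; origin under the clear part's centre. Bystander.
- filter_box: Cardboard filter box with a white sliding door, 90 x 130 x 50 mm; origin under its centre. Bystander.
- yerba_tin: Tin with a green label, 90 mm across, 130 mm tall; origin under its centre. Bystander.
- mug: Blue mug, 80 mm across, 90 mm tall; origin under its centre. Bystander.
- saucer: White saucer, 110 mm across, 18 mm tall; origin under its centre. Bystander.
Mind the look-alikes: they are no part of the job. Of the things that look like the cover, the middle-sized one is meant.

How it is judged (in metres and radians):
On the way, in this order (a step that is already met when the one before it is completed fails the run):
1. the cover is pulled up clear of the collar (z of cover in the frame of timer above 0.085 m), for 0.1 s.
2. the cover stands skirt down in the tray, let go and at rest (horizontal distance between cover and tray_in below 0.04 m and z of cover in the frame of tray_in between -0.008 and 0.008 m and angle between cover's own z axis and vertical below 0.12 rad and linear speed of cover below 0.03 m/s and contact force between the fingers and cover below 0.1 N), for 0.2 s.
3. the key is wound until the pointer is in the green band (value of joint key between 4 and 5 rad), for 0.2 s.
4. the start lever is pushed fully over (value of joint lever above 0.85 rad), for 0.2 s.
At the end, for the whole second after the job is handed in: The cover stands skirt down on the tray's floor (centre within 40 mm of the tray's centre, height within 8 mm, tilt under 0.12 rad), released and at rest; the key is between 4.0 and 5.0 rad (pointer in the green band); the lever is past 0.85 rad (all of step 2 and all of step 3 and value of joint lever above 0.85 rad); the robot touches nothing.
It fails at once if the key is wound into the red (past 5.4 rad) (value of joint key above 5.4 rad).
It fails at once if the lever is pushed over before the key is wound (value of joint lever above 0.6 rad and value of joint key below 3.9 rad).
It fails at once if another thing is moved by more than 30 mm (distance of any of gourd, sugar_bowl, bombilla_tube, filter_box, yerba_tin, mug, saucer from where it was at the start of the episode above 0.03 m).
It also fails if it takes over 72 s, if anything falls off the work surface, if the arm or the gripper's body presses on something with over 40 N, if the wrist force passes 120 N, or if a joint passes its speed limit or range.

## Robot

A 7-joint arm with a two-finger parallel gripper is mounted at the origin on the work surface. World frame = base frame: x ahead of the robot, y to its left, z up, the work surface at z = 0. Lengths are in mm, angles in rad, forces in N, time in s.
With the tool pointing down it reaches from about 400 to 900 mm from the base axis. Payload 5.6 kg.
Tool frame: the origin (TCP) lies midway between the tips of the shut fingers; the grasp point (between the pads) lies 19 mm behind it; z points along the fingers, y is the line along which they close (so a half turn about z gives the same grasp; the last joint's range is limited). The gripper opens to 92 mm and grips with 3 to 60 N. Pads are 20 mm wide; open, the fingers measure 128 mm over their backs; the gripper's body (75 mm by 189 mm) begins 69 mm behind the grasp point.
Start: joints at [1.173, 0.468, -0.012, 1.603, 0.006, 1.071, -0.056], TCP at [225.771, -609.538, 214.592] pointing down, gripper open.
Joint ranges: [-2.53, 2.53], [-0.31, 2.02], [-1.57, 1.55], [0.28, 2.44], [-1.29, 4.43], [0.15, 1.84], [-2.92, 2.92]. Speed limits (rad/s): [2.57, 2.57, 3.14, 3.14, 3.14, 3.14, 3.14].

## Interface

Orientations are given as a rotation vector (axis times angle).
In Python, from cell import robot, grip, kin, viewer gives the robot as it stands. Calls block until the motion is done:
- robot.movep(position, orientation): joint-space move of the TCP to a pose.
- robot.servo_line(position, feed=150, rotation=None): straight line of the TCP; rotation=None keeps the orientation; feed is the mean speed in mm/s.
- robot.goto_joints(angles): joint-space move.
- grip(opening, newtons=None): opening from 0.0 (shut) to 1.0 (fully open); newtons is the grip in N (None keeps the last); returns when the fingers have stopped.
- robot.hold(seconds).
- kin.ik(position, orientation): joint angles nearest the present ones, or None.
- robot.observe(): the state.
- viewer.read_camera(name): name is "side" or "top" or "wrist"; returns the picture (480x640x3 uint8, red, green, blue); there is no depth.
- viewer.camera_info(name): a dict with "camera_matrix" (3x3 intrinsics, pixels), "R" (3x3) and "t" (3): a world point X has camera coordinates R X + t. Camera axes: x right, y down, z forward; pixel columns grow to the right and rows downward; lengths in mm; the calibration is good to about 2 mm. A picture is of the moment at which its call begins: read the wrist's pose just before it. camera_info takes no time and is no camera call; for the wrist camera it gives the pose at the moment of the call.
A pose or a line that the arm cannot do raises robot.IKError and nothing moves.
- robot.job_done(): hands the job in; it is judged then, once.
Trained networks look in the newest picture that a camera, given by its name, has taken for a name from the list of things; names that differ only in an ending like _2 or _b are one class to them, and where a whole thing is asked for, a point or a joint stands for the part that bears it (a point fixed in the world has none). Each returns a list of dicts, best first, with "confidence" (0 to 1); they miss things now and then, are a little off and sometimes report something else, mostly with a low value. They report only what shows in the picture. A call takes as long as a camera call. They do not tell look-alikes from the thing itself.
- viewer.silhouettes(name, camera): "mask" (480x640 bool, what is visible of it).
- viewer.pinpoint(name, camera): "at" ([x, y, z] in mm, in the coordinates of the camera as it stood for that picture, good to about 4 mm: a listed point, or the origin of a listed thing).
The state is a dict: "t": time; "joints": joint angles; "joint_velocities": joint speeds; "joint_torque": joint torques, N m; "tcp_pos": TCP position; "tcp_rot": TCP orientation; "contact_force": force on the tool from outside, world axes, zero at the start; "wrist_torque": the same for the moment, N m; "grip_width": opening from 0.0 (shut) to 1.0 (fully open); "grip_force": force on a finger pad.
Only numpy, scipy, OpenCV 4.12 (cv2) and the standard library are available. Lean on these libraries where they do the work, as an engineer would, in place of code of your own. Each camera call takes 0.05 s, during which the arm holds its last target. There are 200 camera calls.

## Working session

There is one attempt and no reset: what is moved stays moved. The work goes in short steps, each a Python script; the robot and the scene stay as the last script left them, time stands still between calls to the robot, and variables do not carry over. Pictures are saved under pics/ and viewed, at most 10 in all, crops included, and the job is handed in when it is done.

```bash
ls; mkdir -p pics
cat > h.py <<'E'
import numpy as np, cv2
from scipy.spatial.transform import Rotation as Rn
from cell import robot, grip, kin, viewer
def shot(c,fn=None):
    info=viewer.camera_info(c); im=viewer.read_camera(c)
    if fn: cv2.imwrite('pics/'+fn,im[:,:,::-1])
    return im,info
def world(at,i): return np.array(i['R']).T@(np.array(at)-np.array(i['t']).ravel())
def px(X,i):
    c=np.array(i['R'])@np.array(X)+np.array(i['t']).ravel(); p=np.array(i['camera_matrix'])@c; return p[:2]/p[2]
def ray(u,v,i,z):
    R=np.array(i['R']); C=-R.T@np.array(i['t']).ravel()
    d=R.T@np.linalg.inv(np.array(i['camera_matrix']))@np.array([u,v,1.]); return C+d*(z-C[2])/d[2]
E
python3 - <<'E'
from h import *
np.set_printoptions(precision=1,suppress=True)
o=robot.observe(); print(o['tcp_rot'],o['contact_force'])
for c in ['top','side']:
    im,i=shot(c,c+'0.png'); print(c,'cam at',-np.array(i['R']).T@np.array(i['t']).ravel())
    for n in ['timer','cover','tray_in','lever_tip','gauge_pointer','gourd','sugar_bowl','bombilla_tube','filter_box','yerba_tin','mug','saucer']:
        for d in viewer.pinpoint(n,c):
            w=world(d['at'],i); print(n,round(d['confidence'],2),w,px(w,i))
E
python3 -c "
import cv2,numpy as np
"
```

```text
pics
[-3.1 -0.6  0. ] [ 1.2 -0.7  0.8]
top cam at [ 427.2    0.1 1536.9]
timer 0.57 [531.  141.4  -2.7] [257.1 251.7]
cover 0.87 [537.6 199.7  63.7] [231.9 246.8]
cover 0.63 [360.4 214.2  -0.8] [227.3 315.9]
cover 0.61 [761.8 370.1  -3. ] [174.5 164. ]
tray_in 0.9 [ 594.3 -164.4    4.8] [372.9 230.4]
lever_tip 0.53 [493.8  51.7 153. ] [288.5 263.6]
gauge_pointer 0.4 [488.6 480.6   2.7] [127.6 264.7]
gourd 0.76 [ 626.  -457.9   -0.2] [482.5 221.4]
gourd 0.23 [540.4 200.4  60.3] [231.9 245.8]
sugar_bowl 0.58 [366.7 -39.4   1.1] [324.  315.6]
bombilla_tube 0.65 [ 780.7 -119.6    4.4] [357.1 160.9]
filter_box 0.67 [785.2 140.3   0.4] [260.3 157.2]
yerba_tin 0.72 [488.7 477.7   5.1] [128.4 264.6]
mug 0.81 [ 391.3 -466.     0.7] [485.8 309.8]
saucer 0.74 [347.9 398.9   2. ] [156.3 319.1]
saucer 0.48 [ 625.7 -457.8   -0.2] [482.5 221.5]
side cam at [  14.1 1005.6 1028.4]
timer 0.58 [534.8 140.4   3.1] [299.2 319.9]
timer 0.22 [ 776.5 -112.    -1. ] [270.9 241.4]
cover 0.86 [367.  217.1   2.3] [345.4 364.8]
cover 0.83 [756.5 374.    0.6] [171.7 351.8]
cover 0.78 [533.9 201.   60.6] [286.6 319.2]
cover 0.69 [343.9 396.8  -0.3] [318.2 428.5]
tray_in 0.72 [ 597.8 -162.     9.6] [330.8 246.4]
gauge_pointer 0.48 [ 775.5 -111.9   -2.2] [271.2 241.8]
gourd 0.71 [ 631.8 -451.3    0.6] [360.7 198.7]
sugar_bowl 0.61 [364.1 -31.9   1.1] [387.  300.5]
bombilla_tube 0.64 [ 775.7 -111.1   -0.4] [270.9 241.5]
filter_box 0.87 [781.3 139.4  -0. ] [220.7 290.4]
yerba_tin 0.71 [488.5 479.9  -1. ] [239.1 431.4]
mug 0.91 [ 388.5 -461.3   -1.1] [430.9 216.7]
mug 0.39 [ 597.2 -162.7    8.1] [331.1 246.7]
saucer 0.7 [347.4 397.   -1.9] [316.7 428.3]
saucer 0.52 [487.7 479.8  -4.2] [239.6 432.4]
```

View pics/top0.png

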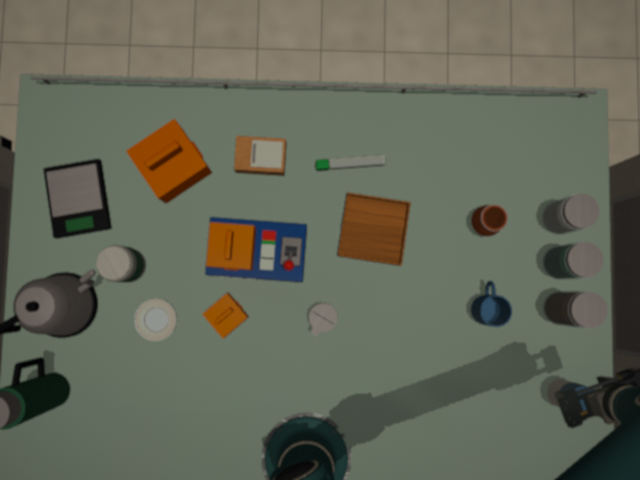

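Run:
```python
import cv2,numpy as np
a=cv2.imread('pics/top0.png')[140:340,150:420]; b=cv2.imread('pics/side0.png')[200:460,130:430]
a=cv2.resize(a,(540,400)); cv2.imwrite('pics/crop1.png',cv2.resize(np.array(cv2.imread('pics/top0.png')[205:300,200:315]),(726,600),interpolation=cv2.INTER_CUBIC))
cv2.imwrite('pics/crop2.png',cv2.resize(b,(690,598),interpolation=cv2.INTER_CUBIC))
```

```text
(no output)
```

View pics/crop2.png

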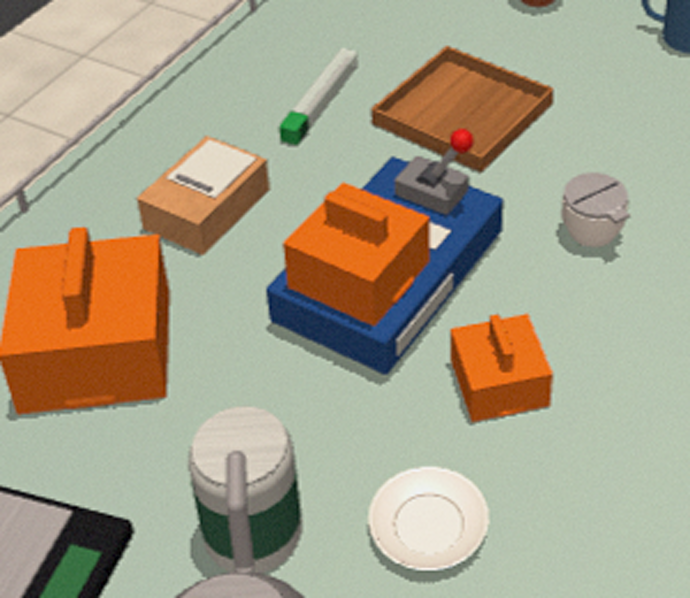

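View pics/crop1.png

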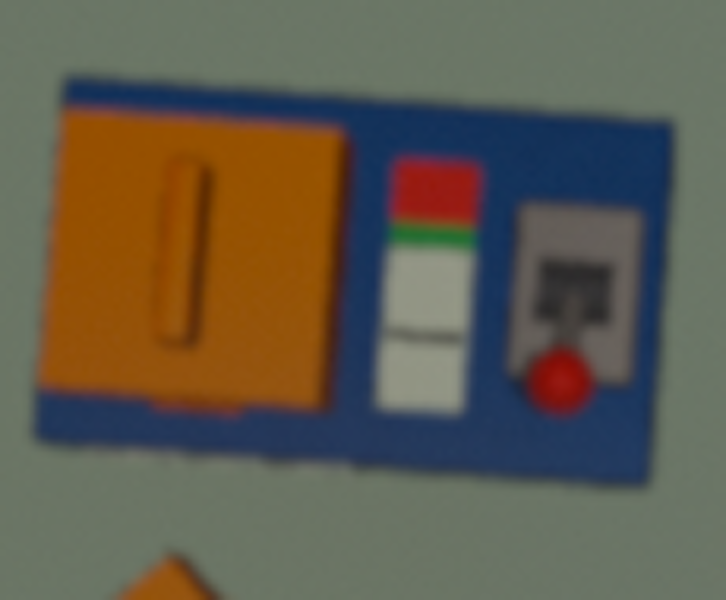

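Orange candidates in the top view are large at (170,160), medium at (231,247) and small at (226,316). The medium one fits: it sits on the blue timer's +y side, and the crops confirm it. The timer and tray are each yawed a few degrees clockwise, and the pointer is at its low end. Next I'll refine the yaws and hover above the cover.

```bash
cat >> h.py <<'E'
def down(yaw): return (Rn.from_euler('z',yaw)*Rn.from_euler('x',np.pi)).as_rotvec()
E
python3 - <<'E'
from h import *
np.set_printoptions(precision=3,suppress=True)
im,i=shot('top')
def yaw(m,z):
    c=max(cv2.findContours(m.astype(np.uint8),cv2.RETR_EXTERNAL,cv2.CHAIN_APPROX_NONE)[0],key=cv2.contourArea)
    p=cv2.boxPoints(cv2.minAreaRect(np.array([ray(*q[0],i,z)[:2] for q in c],np.float32)))
    e=p[1]-p[0]; a=np.arctan2(e[1],e[0]); a=(a+np.pi/4)%(np.pi/2)-np.pi/4
    return a,p.mean(0),np.linalg.norm(p[1]-p[0]),np.linalg.norm(p[2]-p[1])
for n,z in [('timer',60),('tray_in',25),('cover',124)]:
    for d in viewer.silhouettes(n,'top')[:1]: print(n,round(d['confidence'],2),yaw(d['mask'],z))
h=im.astype(int)
b=(h[...,2]>h[...,0]*1.5)&(h[...,2]>60); b[:,:200]=0;b[:,312:]=0;b[:210]=0;b[290:]=0
print('blue',yaw(b,60))
w=np.zeros(im.shape[:2],bool); w[190:270,330:415]=1; w&=h[...,0]>h[...,2]+40
print('wood',yaw(w,25))
print(robot.observe()['t'])
P=np.array([520,190,330.])
for k in [0,np.pi]:
  for y in [-.075]: print(k,kin.ik(P,down(y+k)))
E
```

```text
timer 0.61 (np.float32(-0.056058884), array([530.983, 137.89 ], dtype=float32), np.float32(156.66502), np.float32(256.39047))
tray_in 0.62 (np.float32(-0.13010257), array([ 595.848, -164.024], dtype=float32), np.float32(173.74364), np.float32(171.4384))
cover 0.81 (np.float32(0.6271439), array([740.664, 353.732], dtype=float32), np.float32(149.85432), np.float32(170.08212))
blue (np.float32(-0.052169144), array([533.769, 139.027], dtype=float32), np.float32(146.64574), np.float32(246.34953))
wood (np.float32(-0.13009948), array([ 597.258, -164.716], dtype=float32), np.float32(169.14774), np.float32(169.01555))
1.5
0 [ 0.332  0.353 -0.941  1.656  0.296  1.285 -2.311]
3.141592653589793 [ 0.436  0.422 -1.113  1.651  0.39   1.315  0.752]
```

Run:
```python
from h import *
np.set_printoptions(precision=2,suppress=True)
robot.movep([500,170,360],down(np.pi-.065))
im,i=shot('wrist','w1.png'); print(i['R'],i['t'],robot.observe()['t'],robot.observe()['joints'])
for n in ['timer','cover','lever_tip','gauge_pointer']:
    for d in viewer.pinpoint(n,'wrist'):
        w=world(d['at'],i); print(n,round(d['confidence'],2),w,px(w,i))
```

```text
[[ 0.07  1.   -0.  ]
 [ 0.96 -0.07  0.25]
 [ 0.25 -0.02 -0.97]] [-202.52 -537.9   406.26] 4.5 [ 0.54  0.35 -1.16  1.66  0.33  1.35  0.83]
timer 0.74 [535.51 143.07  -2.31] [292.76 223.89]
cover 0.73 [368.52 218.56  -1.38] [345.98  79.51]
cover 0.61 [533.3  198.58  59.9 ] [339.39 229.71]
lever_tip 0.87 [492.59  50.55 148.2 ] [180.42 217.39]
gauge_pointer 0.38 [510.5  108.42  66.21] [256.99 216.14]
```

View pics/w1.png

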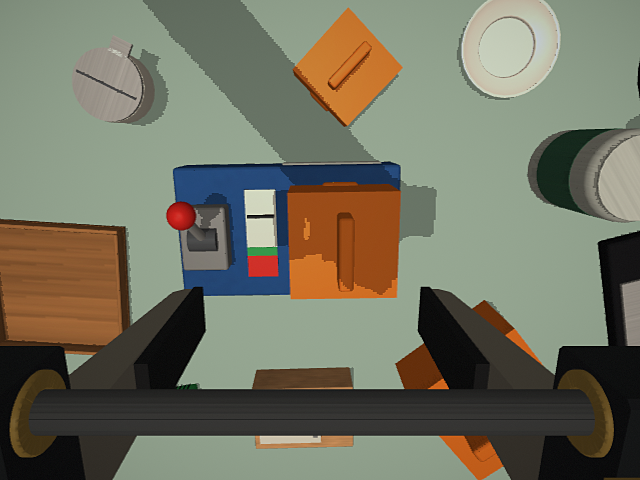

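Run:
```python
from h import *
np.set_printoptions(precision=1,suppress=True)
i=viewer.camera_info('wrist')
for n,q,z in [('fin',(337,213),158),('fin',(354,213),158),('fin',(337,291),158),('fin',(354,291),158),
 ('tim back R',(182,296),60),('tim frontR',(175,172),60),('front L',(400,163),60),('cov backL',(397,297),124),('cov backR',(290,298),124),('covfrontL',(400,190),124),('covfrontR',(288,190),124),('ptr',(261,216.5),61)]:
    print(n,ray(*q,i,z)[:2])
```

```text
fin [496.2 192.8]
fin [497.2 207.8]
fin [569.2 189.1]
fin [570.3 204.8]
tim back R [600.3  11. ]
tim frontR [457.1  24. ]
front L [463.7 268.5]
cov backL [592.6 250.8]
cov backR [586.4 142.4]
covfrontL [484.2 255.3]
covfrontR [477.1 149.2]
ptr [512.  112.8]
```

```bash
cat >> h.py <<'E'
TY=-0.057; K=np.array([534.4,199.4])
Rz=Rn.from_euler('z',TY).as_matrix()[:2,:2]
T0=K-Rz@np.array([0,58.])
def st(s):
    o=robot.observe(); print(s,'t',round(o['t'],2),'p',np.round(o['tcp_pos'],1),'F',np.round(o['contact_force'],1),'M',np.round(o['wrist_torque'],2),'w',round(o['grip_width'],3),'gf',np.round(o['grip_force'],1))
E
python3 - <<'E'
from h import *
grip(1.0,50)
robot.movep([*K,200],down(np.pi+TY)); st('above')
robot.servo_line([*K,130],feed=100); st('at')
grip(0.0,50); st('grip')
robot.servo_line([*K,150],feed=60); st('up20')
robot.servo_line([*K,240],feed=100); st('up')
shot('side','s1.png'); im,i=shot('side')
for d in viewer.pinpoint('cover','side'): w=world(d['at'],i); print(round(d['confidence'],2),w)
E
```

```text
above t 5.62 p [534.9 200.1 201.2] F [-0.5 -0.6  0.8] M [ 0.05 -0.15 -0.  ] w 0.995 gf 0.0
at t 6.47 p [534.7 199.8 130.4] F [ 0.2 -0.5  0.2] M [ 0.09 -0.11  0.02] w 1.001 gf 0.0
grip t 7.63 p [534.2 199.2 129.7] F [ 0.3 -0.6 -1.4] M [-0.02 -0.12 -0.01] w 0.149 gf 50.0
up20 t 8.12 p [534.5 199.7 150.8] F [-0.4 -0.1 -2.3] M [ 0.03 -0.12 -0.01] w 0.149 gf 50.0
up t 9.17 p [534.  199.1 239.3] F [-0.1 -0.7 -2.5] M [ 0.03 -0.12  0.05] w 0.15 gf 50.0
0.96 [7.53257281e+02 3.71933422e+02 6.33219694e-01]
0.88 [534.51328729 199.80756381 169.70271573]
0.6 [367.01155247 217.49048774   2.36460581]
```

Run:
```python
from h import *
T=[596.5,-164]; r=down(np.pi-.13)
robot.servo_line([*K,290],feed=200)
robot.servo_line([*T,290],feed=250,rotation=r); st('over')
robot.servo_line([*T,110],feed=200)
for z in (85,79,77,76,75,74):
    robot.servo_line([*T,z],feed=40)
    o=robot.observe(); 
    if o['contact_force'][2]>3: break
st('down')
grip(1.0); st('open')
robot.servo_line([*T,220],feed=200); st('off')
im,i=shot('side','s2.png')
for d in viewer.pinpoint('cover','side'): print(round(d['confidence'],2),np.round(world(d['at'],i),1))
im,i=shot('top')
for d in viewer.pinpoint('cover','top'): print(round(d['confidence'],2),np.round(world(d['at'],i),1))
for n in ('key_grip','gauge_pointer'):
  for d in viewer.pinpoint(n,'top'): print(n,round(d['confidence'],2),np.round(world(d['at'],i),1))
```

```text
over t 11.34 p [ 596.5 -162.   290.2] F [-0.7  0.4 -1.4] M [ 0.09 -0.16 -0.02] w 0.149 gf 50.0
down t 14.47 p [ 596.6 -164.1   74.7] F [-3.2 -0.1  5.3] M [0.12 0.39 0.04] w 0.154 gf 50.0
open t 15.68 p [ 596.5 -164.    74. ] F [ 0.7  0.2 -0.8] M [-0.   -0.12  0.02] w 1.0 gf 0.0
off t 16.56 p [ 595.7 -164.2  218.8] F [-0.3 -1.5  0.1] M [ 0.01 -0.14 -0.02] w 0.999 gf 0.0
0.98 [363.2 218.7   2.1]
0.92 [754.1 375.1   1.3]
0.66 [ 599.5 -162.1    2.9]
0.91 [761.  371.    1.8]
0.87 [360.9 214.9  -5.6]
0.86 [ 601.6 -163.6    5.8]
```

Run:
```python
from h import *
robot.servo_line([560,-50,300],feed=300)
robot.servo_line([490,190,300],feed=300,rotation=down(np.pi+TY)); st('hov')
im,i=shot('wrist','w2.png')
print(np.round(robot.observe()['joints'],2))
for n in ('key_grip','gauge_pointer','timer','lever_tip'):
  for d in viewer.pinpoint(n,'wrist'): w=world(d['at'],i);print(n,round(d['confidence'],2),np.round(w,1),np.round(px(w,i)))
```

```text
hov t 18.48 p [490.7 188.2 299.3] F [-0.4  0.1 -1.7] M [ 0.01 -0.16  0.03] w 1.002 gf 0.0
[ 0.47  0.4  -1.14  1.75  0.38  1.24  0.74]
key_grip 0.81 [537.9 198.3 104. ] [326. 272.]
gauge_pointer 0.72 [511.  113.7  67.1] [236. 239.]
timer 0.91 [533.1 138.9  -1.6] [270. 242.]
timer 0.35 [349.9 396.6   1.5] [509.  52.]
lever_tip 0.95 [490.2  53.1 150.4] [136. 242.]
```

View pics/w2.png

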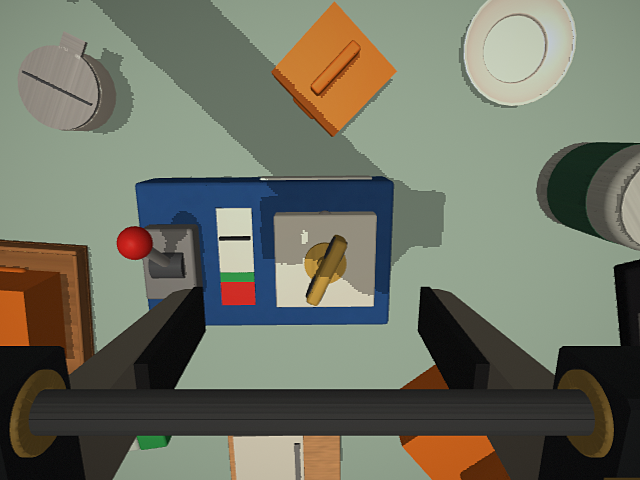

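```bash
cat >> h.py <<'E'
def tx(w): return Rz.T@(np.array(w)[:2]-T0)
def key_est(fn=None):
    "bar angle (mod pi) and axis from brass pixels; pointer & green band in timer x; wrist camera"
    im,i=shot('wrist',fn); hsv=cv2.cvtColor(im,cv2.COLOR_RGB2HSV)
    H,S,V=[hsv[...,k].astype(int) for k in range(3)]
    c=px([*K,116],i)
    m=(H>15)&(H<30)&(S>90)&(V>60); yy,xx=np.mgrid[:480,:640]; m&=np.hypot(xx-c[0],yy-c[1])<48
    k=cv2.findContours(cv2.morphologyEx(m.astype(np.uint8),cv2.MORPH_OPEN,np.ones((3,3))),0,2)[0]
    if k:
        p=np.array([ray(*q[0],i,116)[:2] for q in max(k,key=cv2.contourArea)],np.float32)
        (cx,cy),(a,b),_=r=cv2.minAreaRect(p); B=cv2.boxPoints(r); e=max([B[1]-B[0],B[2]-B[1]],key=np.linalg.norm)
        print('bar c',np.round([cx,cy],1),'size',round(a),round(b),'key mod pi',round((TY-np.arctan2(e[1],e[0]))%np.pi,3))
    # sample gauge along timer x, y=-30
    xs=np.arange(-45,55,.5); prof=[]
    for x in xs:
        q=px([*(T0+Rz@[x,-30.]),61],i); u,v=np.round(q).astype(int)
        prof.append((im[v,u].astype(int) if 0<=u<640 and 0<=v<480 else np.array([-1]*3)))
    prof=np.array(prof); R,G,Bl=prof.T
    g=xs[(G>R+30)&(G>Bl+20)]; d=xs[(R>=0)&(prof.max(1)<60)]; rd=xs[(R>G+80)]
    f=lambda a:(a.min(),a.max()) if len(a) else None
    print('green',f(g),'dark',d,'red',f(rd))
E
python3 - <<'E'
from h import *
key_est('w3.png')
i=viewer.camera_info('wrist')
for q in [(341,240),(313,300)]: print(ray(*q,i,116))
E
```

```text
bar c [532.9 197.7] size 36 63 key mod pi 3.125
green (np.float64(17.5), np.float64(27.5)) dark [-19.5 -19.  -18.5 -18.  -17.5 -17.  -16.5 -16. ] red (np.float64(28.0), np.float64(52.5))
[506.62348113 213.46954194 116.        ]
[559.82532405 186.381885   116.        ]
```

```bash
cat >> h.py <<'E'
KC=np.array([535.3,199.2])
def turn(dq,n):
    for _ in range(n):
        q=np.array(robot.observe()['joints']); 
        turn.q[6]+=dq/n; robot.goto_joints(turn.q)
        o=robot.observe(); print(' q7',round(o['joints'][6],2),'p',np.round(o['tcp_pos'],1),'F',np.round(o['contact_force'],1),'Mz',round(o['wrist_torque'][2],2),'gf',np.round(o['grip_force'],1))
def start(): turn.q=np.array(robot.observe()['joints'],float)
E
python3 - <<'E'
from h import *
r=down(np.pi+TY-.43)
robot.movep([*KC,150],r); st('above')
robot.servo_line([*KC,88],feed=100); st('at'); print(np.round(robot.observe()['joints'],2))
grip(0.0,40); st('grip')
start(); turn(-2.3,4); st('turned')
grip(1.0); st('open')
robot.servo_line([*KC,150],feed=150)
E
```

```text
above t 19.45 p [535.5 199.8 150.8] F [-0.6  0.   0.6] M [ 0.03 -0.12 -0.04] w 1.0 gf 0.0
at t 20.22 p [535.5 199.6  88.3] F [ 0.1  0.3 -0.6] M [-0.   -0.14  0.06] w 1.001 gf 0.0
[ 0.19  0.66 -0.81  1.85  0.61  0.89  0.17]
grip t 21.39 p [535.1 198.8  88. ] F [-0.7 -1.5  0.6] M [-0.34  0.12  0.03] w 0.148 gf 40.0
 q7 -0.4 p [535.5 199.2  88. ] F [ 0.9 -0.8 -1.9] Mz 0.06 gf 40.0
 q7 -0.98 p [536.  199.3  88.1] F [ 4.8  1.2 -4.1] Mz 0.09 gf 40.0
 q7 -1.55 p [536.4 199.1  88.1] F [ 6.1  2.  -5.3] Mz 0.04 gf 40.0
 q7 -2.13 p [536.7 198.6  88.1] F [ 7.3  1.8 -6.4] Mz 0.12 gf 40.0
turned t 23.82 p [536.7 198.6  88.1] F [ 7.3  1.8 -6.4] M [ 0.35 -1.54  0.12] w 0.15 gf 40.0
open t 25.03 p [535.1 198.9  88. ] F [ 0.1 -0.2  0.2] M [ 0.03 -0.03 -0.04] w 1.002 gf 0.0
```

```bash
sed -i 's/KC=.*/KC=np.array([537.,198.8])/' h.py
python3 - <<'E'
from h import *
robot.movep([490,190,300],down(np.pi+TY)); st('hov')
key_est('w4.png')
import cv2
cv2.imwrite('pics/w4c.png',cv2.resize(cv2.imread('pics/w4.png')[160:340,120:400],None,fx=2.5,fy=2.5,interpolation=2))
E
```

```text
hov t 27.91 p [490.  189.9 299.7] F [-0.3 -0.2 -0.2] M [ 0.05 -0.1  -0.01] w 1.003 gf 0.0
bar c [533.  197.6] size 36 63 key mod pi 0.008
green (np.float64(18.0), np.float64(27.0)) dark [3.  3.5 4.  4.5 5.  5.5 6.  6.5 7. ] red (np.float64(28.5), np.float64(52.0))
```

View pics/w4c.png

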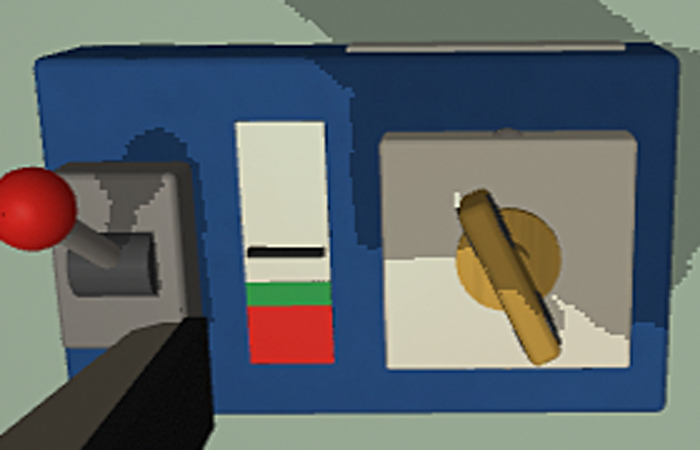

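The pointer has moved to just short of the green band, so the key is at about 2.73, which matches the commanded turn. I'll regrip and turn 1.77 rad, aiming for 4.5.

Run:
```python
from h import *
robot.movep([*KC,150],down(2*np.pi+TY-2.73)); st('above')
robot.servo_line([*KC,88],feed=100)
grip(0.0,40); st('grip')
start(); turn(-1.77,3)
grip(1.0); st('open')
robot.servo_line([*KC,150],feed=150)
robot.movep([490,190,300],down(np.pi+TY)); st('hov')
key_est('w5.png')
im,i=shot('wrist')
for d in viewer.pinpoint('lever_tip','wrist'): print(round(d['confidence'],2),world(d['at'],i),tx(world(d['at'],i)))
```

```text
above t 28.63 p [537.1 199.7 151. ] F [-0.1  0.8  0.4] M [ 0.08 -0.14 -0.02] w 0.995 gf 0.0
grip t 30.57 p [537.  198.8  88. ] F [ 0.1 -1.3  0.8] M [ 0.07 -0.13 -0.01] w 0.15 gf 40.0
 q7 0.24 p [537.1 198.1  88. ] F [-0.4 -2.5  1.8] Mz 0.09 gf 40.0
 q7 -0.35 p [536.7 197.6  87.9] F [-2.5 -4.8  4.7] Mz 0.08 gf 40.0
 q7 -0.94 p [536.2 197.4  87.9] F [-3.1 -6.6  5.5] Mz 0.19 gf 40.0
open t 33.63 p [537.  198.8  88. ] F [-0.5  0.4 -0.3] M [-0.04 -0.07  0.01] w 0.999 gf 0.0
hov t 35.57 p [489.9 189.7 299.3] F [ 0.5 -1.   0.5] M [ 0.09 -0.14 -0.01] w 0.999 gf 0.0
bar c [526.3 197.2] size 37 62 key mod pi 1.408
green (np.float64(17.5), np.float64(27.5)) dark [20.5 21.  21.5 22.  22.5 23.  23.5 24.  24.5] red (np.float64(28.0), np.float64(52.5))
0.71 [493.54652644  52.53602734 151.83108413] [-32.42041091 -90.95284396]
```

Run:
```python
from h import *
P=np.array([528.1,50.8]); f=lambda x:P+Rz@np.array([x,0.])
grip(0.0,10)
robot.movep([*f(-95),230],down(np.pi+TY))
robot.servo_line([*f(-95),142],feed=150); st('front')
robot.servo_line([*f(-62),142],feed=60); st('near')
robot.servo_line([*f(10),142],feed=60); st('10')
for x in range(12,32,2):
    robot.servo_line([*f(x),142],feed=40); o=robot.observe(); print(x,np.round(o['contact_force'],1))
    if o['contact_force']@np.array([*Rz[:,0],0])<-6: break
robot.servo_line([*f(-70),142],feed=150)
robot.servo_line([*f(-90),300],feed=250); st('away')
for c in ('side','top','wrist'):
    im,i=shot(c,c+'9.png')
    for d in viewer.pinpoint('lever_tip',c): w=world(d['at'],i); print(c,round(d['confidence'],2),np.round(w,1),Rz.T@(w[:2]-P))
```

```text
front t 38.48 p [434.   57.3 142.7] F [ 1.1 -1.  -0.5] M [ 0.08 -0.17 -0.01] w 0.005 gf 0.0
near t 39.18 p [466.1  54.5 141.9] F [-0.3 -0.7 -0.2] M [ 0.07 -0.15  0.  ] w 0.004 gf 0.0
10 t 40.53 p [538.2  50.3 142.2] F [-0.7  0.6 -0. ] M [ 0.1  -0.13 -0.  ] w 0.003 gf 0.0
12 [-0.3 -0.5  0.7]
14 [-0.4 -0.8  0.5]
16 [-2.  -0.9 -0.8]
18 [-7.1 -0.3  3.4]
away t 43.05 p [438.1  55.3 299.2] F [-0.6  0.2 -0.7] M [ 0.06 -0.1   0.02] w 0.007 gf 0.0
side 0.55 [566.7  51.9 150.6] [38.52253342  3.28913373]
top 0.54 [366.4 -37.2   5.4] [-156.42012262  -97.06725591]
top 0.52 [567.3  47.  153.6] [39.32032357 -1.55356487]
wrist 0.68 [568.4  49.9 154.2] [40.31597907  1.34942168]
```

Two cameras and the wrist view put the ball at +39 mm, with 7 N against the stop, so the lever is fully over. One last look before handing in.

```bash
python3 -c "
import cv2
cv2.imwrite('pics/f.png',cv2.resize(cv2.imread('pics/side9.png')[190:400,200:480],None,fx=2.8,fy=2.8,interpolation=2))"
```

```text
(no output)
```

View pics/f.png

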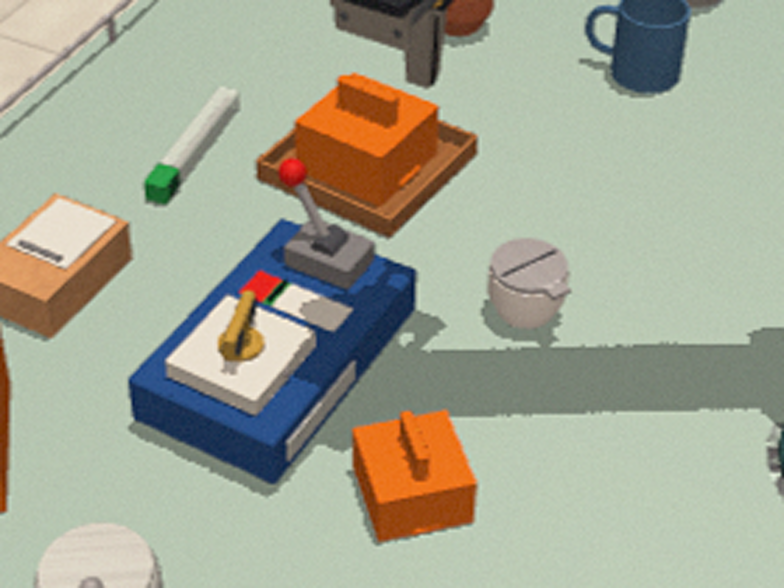

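The picture shows the cover standing level in the tray at crop (367,140), the pointer in the green at (277,292), and the lever leaning to the back with its ball at (292,172).

```bash
python3 -c "
from h import *
print(robot.job_done())"
```

```text
the job is handed in; nothing more can be done
None
```

I handed the job in at about 43 s of the 72 s allowed: the cover is standing in the tray, the key is wound to about 4.5 rad (green band), and the start lever is fully over; the verdict was not shown.

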